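# Pack the stack-nest totes and stack them

## Robot

A 7-joint arm with a two-finger parallel gripper is mounted at the origin on a cart in front of the work surface, level with it; the furniture and walls round the work are solid. World frame = base frame: x ahead of the robot, y to its left, z up, the work surface at z = 0. Lengths are in m, angles in rad, forces in N, time in s.
With the tool pointing down it reaches from about 0.375 to 0.925 m from the base axis. Payload 3.1 kg.
Tool frame: the origin (TCP) lies between the finger pads; the fingertips stand 19 mm ahead of it and the grasp point (between the pads) is the TCP; z points along the fingers, y is the line along which they close (so a half turn about z gives the same grasp; the last joint's range is limited). The gripper opens to 85 mm and grips with 20 to 120 N. Pads are 22 mm wide; open, the fingers measure 114 mm over their backs; the gripper's body (76 mm by 85 mm) begins 54 mm behind the grasp point. The pads swing forward as they close: fully open they stand 13 mm farther back than shut.
Start: joints at [1.08, 0.383, 0.044, 1.598, -0.018, 1.161, -0.05], TCP at [0.249, -0.6, 0.25] pointing down, gripper open.
Joint ranges: [-2.61, 2.61], [-0.41, 2.15], [-1.48, 1.57], [0, 2.5], [-1.57, 4.71], [0.05, 1.97], [-2.85, 2.85]. Speed limits (rad/s): [2.79, 2.79, 3.14, 3.14, 3.14, 3.14, 3.14].

## Interface

Orientations are given as a unit quaternion [x, y, z, w].
In Python, from bench import move_ptp, movel, move_j, move_gripper, pause, inverse_kinematics, read_camera, camera_params, MotionError, sign_off, look_for, tip_of, read_time_s, read_qpos, read_joint_vel, read_effort, read_eef_pos, read_tcp_rot, read_ft_force, read_ft_torque, read_finger_gap, read_grasp_force gives the robot as it stands. Calls block until the motion is done:
- move_ptp(position, orientation): joint-space move of the TCP to a pose.
- movel(position, orientation=None, speed=0.15): straight line of the TCP; orientation=None keeps the orientation; speed is the mean speed in m/s.
- move_j(angles): joint-space move.
- move_gripper(opening, effort=None): finger opening in m; effort is the grip in N (None keeps the last); returns when the fingers have stopped.
- pause(seconds).
- inverse_kinematics(position, orientation): joint angles nearest the present ones, or None.
- read_camera(name): name is "side" or "top"; returns the picture (480x640x3 uint8, red, green, blue); there is no depth.
- camera_params(name): a dict with "K" (3x3 intrinsics, pixels), "camera_from_world" (4x4, takes a point from world to camera coordinates). Camera axes: x right, y down, z forward; pixel columns grow to the right and rows downward; lengths in m; the calibration is good to about 2 mm. A picture is of the moment at which its call begins. camera_params takes no time and is no camera call.
A pose or a line that the arm cannot do raises MotionError and nothing moves.
- sign_off(): hands the job in; it is judged then, once.
Trained networks look in the newest picture that a camera, given by its name, has taken for a name from the list of things; names that differ only in an ending like _2 or _b are one class to them, and where a whole thing is asked for, a point or a joint stands for the part that bears it (a point fixed in the world has none). Each returns a list of dicts, best first, with "confidence" (0 to 1); they miss things now and then, are a little off and sometimes report something else, mostly with a low value. They report only what shows in the picture. A call takes as long as a camera call. They do not tell look-alikes from the thing itself.
- look_for(camera, name): "at" ([column, row] in pixels, amid what is visible of it).
- tip_of(camera, name): "at" ([column, row] in pixels: a listed point, or the origin of a listed thing).
Readings, each from a call of its own:
- read_time_s(): time.
- read_qpos(): joint angles.
- read_joint_vel(): joint speeds.
- read_effort(): joint torques, N m.
- read_eef_pos(): TCP position.
- read_tcp_rot(): TCP orientation.
- read_ft_force(): force on the tool from outside, world axes, zero at the start.
- read_ft_torque(): the same for the moment, N m.
- read_finger_gap(): finger opening in m.
- read_grasp_force(): force on a finger pad.
Only numpy, scipy, OpenCV 4.12 (cv2) and the standard library are available. Lean on these libraries where they do the work, as an engineer would, in place of code of your own. Each camera call takes 0.05 s, during which the arm holds its last target. There are 200 camera calls.

## Task

Put the shopping away in the two stack-nest totes. Get the loaded blue-grey one ready first: put the lemon in beside the tin and, because it is heavy with its load, leave it standing on the worktop and push it round there until its yellow label clip faces squarely to the front edge of the worktop. Then set the empty cream tote on top of it, turned end for end with its clip at the back, so that it stands level on the stacking columns instead of dropping in, and have the spice jar standing upright in that top tote; do not knock the mug about.

Things in the scene. Friction and masses are not known exactly. Their poses are not given: they have to be found in the camera images.
- loaded_tote: Loaded blue-grey stack-nest tote, about 0.26 kg itself, 203 mm long (x) x 155 wide (y) x 80 high over the rim; foot 172 x 124 mm, tapered 3 mm walls, inner floor 3 mm above the underside. Holds the tin at its +x end; the -x half is free. Slides on the worktop when its rim is pushed. Origin: centre of the underside; x runs lengthwise away from the label-clip end, z up.
- loaded_tote_label (a point): Middle of the top outer edge of the loaded tote's -x end (body x = -101.5, y = 0, z = 80 mm), under its yellow label clip, 64 mm wide with a blank white card.
- loaded_tote_columns (a point): Middle of the loaded tote at the height of its four column tops, 64 mm above its underside. Columns stand against the long walls at x = +60 and -22 mm, each 14 mm wide at the top, 34 at the foot; 82 mm free between facing pairs at the floor, 101 at the tops. A like tote put on end for end stands with its underside here, 6 mm play each way; the same way round it drops in and nests.
- empty_tote: Empty cream tote, same model: 203 x 155 x 80 mm, same columns, about 0.2 kg, standing on the worktop. Rim: an upright band 8 mm thick, 70 to 80 mm above the underside, outer faces at x = +-101.5 and y = +-77.5 mm, inner faces at x = +-93.5 and y = +-69.5. Lift it by pinching the rim, one finger inside. Origin: centre of the underside; x lengthwise away from its clip end, z up.
- empty_tote_label (a point): Middle of the top outer edge of the empty tote's -x end (body x = -101.5, y = 0, z = 80 mm), under its yellow label clip.
- tomato_tin: Short closed food tin, 75 mm across, 58 mm high, standing in the loaded tote at its +x end (about x = +42 mm) from the start; it stays in. Origin: centre of the underside.
- lemon: Yellow lemon, 78 mm long (body x), 55 mm wide (body y), 56 mm high, lying on the worktop. Origin: its underside as it lies at the start. Grasp across the 55 mm.
- lemon_centre (a point): Middle of the lemon.
- spice_jar: Round spice jar with a red cap, 45 mm across, 106 mm high, standing upright on the worktop. Origin: centre of the underside.
- mug: White mug with a leaf pattern and one handle, 92 x 123 x 95 mm, standing towards the back; leave it alone. Origin: underside.
- worktop_back (a point): A point on the worktop in the middle, at the wall; its x points squarely from the front edge (nearest the robot, along y) to the wall, z up.
There are look-alikes about, which are no part of the job. What is shaped like the spice_jar but orange or turquoise is not meant.

How it is judged:
By the outcome, as a careful person would: the job done as asked, in the order asked, and still so for the second after the job is handed in, with the robot touching nothing.
It also fails if it takes over 72 s, if anything falls off the work surface, if the arm or the gripper's body presses on something with over 40 N, if the wrist force passes 120 N, or if a joint passes its speed limit or range.

## Working session

There is one attempt and no reset: what is moved stays moved. The work goes in short steps, each a Python script; the robot and the scene stay as the last script left them, time stands still between calls to the robot, and variables do not carry over. Pictures are saved under pics/ and viewed, at most 10 in all, crops included, and the job is handed in when it is done.

```bash
ls; mkdir -p pics; cat > h.py <<'E'
from bench import *
import numpy as np, cv2
from scipy.spatial.transform import Rotation as R
def cam(n):
    p=camera_params(n); return np.array(p["K"]),np.array(p["camera_from_world"])
def px2w(n,px,z):
    K,T=cam(n); d=np.linalg.inv(K)@[px[0],px[1],1]; Rm=T[:3,:3]; c=-Rm.T@T[:3,3]; d=Rm.T@d
    return c+d*(z-c[2])/d[2]
def w2px(n,p):
    K,T=cam(n); q=K@(T[:3,:3]@np.array(p)+T[:3,3]); return q[:2]/q[2]
def down(yaw): # tool y (closing line) at angle yaw from world x ; z down
    y=np.array([np.cos(yaw),np.sin(yaw),0]); z=np.array([0,0,-1.]); x=np.cross(y,z)
    return R.from_matrix(np.c_[x,y,z]).as_quat()
def snap(n,f):
    im=read_camera(n); cv2.imwrite(f"pics/{f}.png",cv2.cvtColor(im,cv2.COLOR_RGB2BGR)); return im
E
cat > a.py <<'E'
from h import *
for n in("top","side"):
    snap(n,n+"0")
    K,T=cam(n); print(n,K.round(0).tolist(),(-T[:3,:3].T@T[:3,3]).round(3), T[2,:3].round(2))
Z=dict(loaded_tote=0,loaded_tote_label=.08,loaded_tote_columns=.064,empty_tote=0,empty_tote_label=.08,tomato_tin=.003,lemon=0,lemon_centre=.028,spice_jar=0,mug=0,worktop_back=0)
for k,z in Z.items():
    for n in("top","side"):
        print(k,n,[(np.round(d["at"]).tolist(),round(d["confidence"],2),px2w(n,d["at"],z)[:2].round(3).tolist()) for d in tip_of(n,k)[:4]])
print(read_time_s(),read_eef_pos(),read_tcp_rot(),R.from_quat(read_tcp_rot()).as_matrix().round(2))
E
python3 a.py
```

```text
pics
top [[491.0, 0.0, 320.0], [0.0, 491.0, 242.0], [0.0, 0.0, 1.0]] [0.293 0.021 1.375] [ 0.21 -0.   -0.98]
side [[523.0, 0.0, 319.0], [0.0, 523.0, 232.0], [0.0, 0.0, 1.0]] [ 0.789 -0.993  1.253] [-0.14  0.64 -0.76]
loaded_tote top [([389.0, 244.0], 0.8, [0.572, -0.182]), ([378.0, 243.0], 0.57, [0.576, -0.151])]
loaded_tote side [([304.0, 299.0], 0.93, [0.561, -0.189])]
loaded_tote_label top [([425.0, 257.0], 0.57, [0.515, -0.263])]
loaded_tote_label side [([280.0, 304.0], 0.63, [0.516, -0.268]), ([239.0, 356.0], 0.22, [0.455, -0.434])]
loaded_tote_columns top [([394.0, 240.0], 0.87, [0.568, -0.186]), ([473.0, 282.0], 0.73, [0.446, -0.391])]
loaded_tote_columns side [([305.0, 282.0], 0.56, [0.563, -0.174])]
empty_tote top [([279.0, 254.0], 0.68, [0.552, 0.133])]
empty_tote side [([320.0, 214.0], 0.85, [0.54, 0.146]), ([316.0, 164.0], 0.22, [0.478, 0.382])]
empty_tote_label top [([310.0, 235.0], 0.88, [0.587, 0.041])]
empty_tote_label side []
tomato_tin top [([376.0, 244.0], 0.95, [0.57, -0.144])]
tomato_tin side [([314.0, 287.0], 0.98, [0.58, -0.145])]
lemon top [([472.0, 286.0], 0.
[... 228 characters left out ...]
, [0.462, 0.393]), ([162.0, 263.0], 0.74, [0.539, 0.465]), ([235.0, 318.0], 0.7, [0.378, 0.257]), ([215.0, 261.0], 0.59, [0.538, 0.314])]
spice_jar side [([270.0, 205.0], 0.94, [0.366, 0.156]), ([312.0, 165.0], 0.88, [0.465, 0.374]), ([281.0, 186.0], 0.71, [0.38, 0.251]), ([335.0, 154.0], 0.66, [0.533, 0.451])]
mug top [([331.0, 190.0], 0.78, [0.738, -0.022])]
mug side [([379.0, 262.0], 0.58, [0.753, -0.013])]
worktop_back top []
worktop_back side [([393.0, 259.0], 0.72, [0.794, 0.004]), ([316.0, 165.0], 0.66, [0.477, 0.378])]
1.2 [ 0.2488211  -0.60050727  0.25026225] [9.80772998e-01 1.95152060e-01 1.48966828e-05 2.07124771e-06] [[ 0.92  0.38  0.  ]
 [ 0.38 -0.92  0.  ]
 [ 0.    0.   -1.  ]]
```

View pics/top0.png

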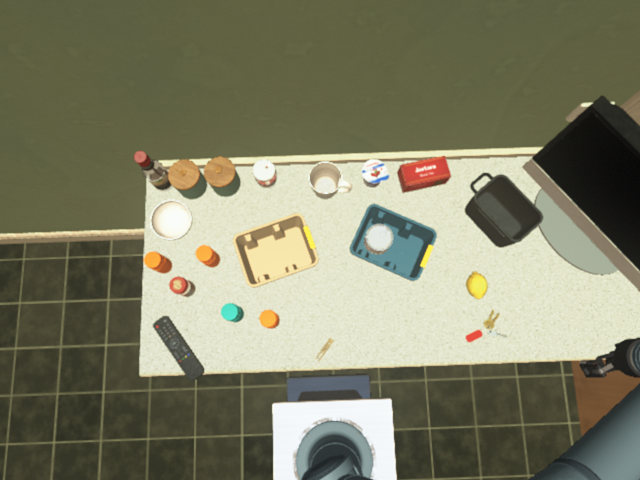

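View pics/side0.png

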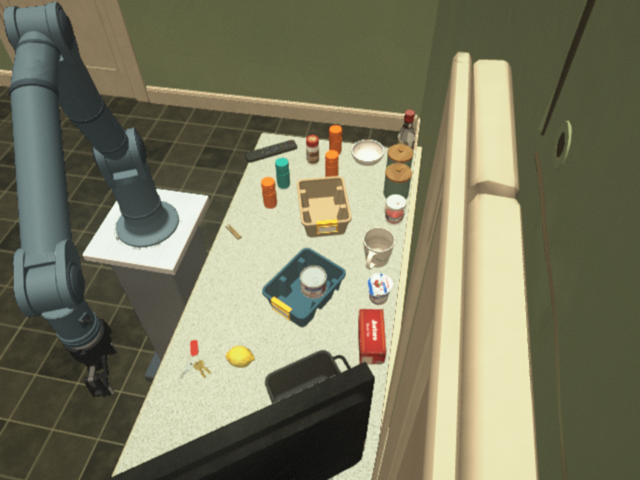

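Jar candidates in the top view: red-cap jar (180,286), the orange ones (155,261), (206,256), (269,319), and turquoise (231,312). I choose the red-capped one at (180,286). The blue-grey tote is at (393,243) with its clip right at (427,256), the cream tote at (277,250) with its clip at (311,237), and the lemon at (477,285). Next I segment for precise poses and take the check crop.

```bash
cat > seg.py <<'E'
from h import *
def hsv(im): return cv2.cvtColor(im,cv2.COLOR_RGB2HSV)
def mask(im,lo,hi,c,r):
    m=cv2.inRange(hsv(im),np.array(lo),np.array(hi)); k=np.zeros_like(m)
    cv2.circle(k,tuple(int(v) for v in c),r,255,-1); m&=k
    return cv2.morphologyEx(m,cv2.MORPH_CLOSE,np.ones((5,5),np.uint8))
def big(m): return max(cv2.findContours(m,cv2.RETR_EXTERNAL,cv2.CHAIN_APPROX_NONE)[0],key=cv2.contourArea)[:,0,:]
def rect(n,m,z):
    P=np.array([px2w(n,p+0.0,z)[:2] for p in cv2.convexHull(big(m))[:,0,:]])
    (c,s,a)=cv2.minAreaRect((P*1000).astype(np.float32)); 
    if s[0]<s[1]: s=s[::-1]; a+=90
    return np.round(c,1),np.round(s,1),round(a%180,1)
def cent(n,m,z):
    M=cv2.moments(m); return px2w(n,(M['m10']/M['m00'],M['m01']/M['m00']),z)[:2].round(4)
E
cat > b.py <<'E'
from seg import *
I={n:cv2.cvtColor(cv2.imread(f"pics/{n}0.png"),cv2.COLOR_BGR2RGB) for n in("top","side")}
for nm,(u,v) in dict(blue=(372,209),bluew=(415,250),cream=(250,240),creamf=(275,255),clip=(427,256),lemon=(477,285),red=(180,282),tab=(330,290)).items():
    print(nm,hsv(I["top"])[v,u])
print("blue",rect("top",mask(I["top"],[85,40,20],[115,255,200],(393,243),62),.08))
print("cream",rect("top",mask(I["top"],[8,70,60],[35,255,255],(277,250),55),.08))
for n,c in(("top",(427,256)),("side",(282,308))): print("clipL",cent(n,mask(I[n],[20,150,120],[35,255,255],c,22),.08))
for n,c in(("top",(311,237)),("side",(326,224))): print("clipE",cent(n,mask(I[n],[20,170,150],[35,255,255],c,18),.08))
for n,c in(("top",(477,285)),("side",(239,355))):
    m=mask(I[n],[18,120,80],[38,255,255],c,25); print("lemon",rect(n,m,.028),cent(n,m,.028),m.sum()//255)
for n,c in(("top",(180,286)),("side",(312,142))):
    m=mask(I[n],[0,110,60],[8,255,255],c,14); print("redcap",cent(n,m,.1),m.sum()//255)
# front edge
g=I["top"].max(2); P=[]
for u in list(range(210,280,5))+list(range(390,560,5)):
    v=np.argmin(np.diff(g[345:385,u].astype(int)))+345.5; P.append(px2w("top",(u,v),0)[:2])
P=np.array(P); 
f=np.polyfit(P[:,1],P[:,0],1); r=P[:,0]-np.polyval(f,P[:,1]); k=abs(r)<.006; f=np.polyfit(P[k,1],P[k,0],1)
print("front edge x=",f, k.sum(),len(k),"worktop yaw deg",np.degrees(np.arctan(-f[0])), np.std(r[k]))
a=cv2.resize(I["top"][215:345,130:290],(640,520),interpolation=cv2.INTER_CUBIC); cv2.imwrite("pics/crop.png",a[:,:,::-1])
E
python3 b.py
```

```text
blue [88 57 85]
bluew [ 93  91 149]
cream [ 19 102 209]
creamf [ 23  78 248]
clip [ 28 171 253]
lemon [ 29 147 244]
red [ 17 114 226]
tab [ 31  26 229]
blue (array([ 561.5, -181. ]), array([199.2, 152.5]), 63.5)
cream (array([551.4, 134.1]), array([206.3, 154.6]), 108.0)
clipL [ 0.5199 -0.2668]
clipL [ 0.5196 -0.2723]
clipE [0.5813 0.0456]
clipE [0.5841 0.0407]
lemon (array([ 441.5, -411.2]), array([60.1, 59.9]), 136.3) [ 0.4414 -0.4108] 402
lemon (array([ 440.5, -408.5]), array([64.1, 56.1]), 147.3) [ 0.4403 -0.409 ] 429
redcap [0.4614 0.3864] 161
redcap [0.4637 0.3863] 105
front edge x= [-0.00032587  0.23008941] 48 48 worktop yaw deg 0.018670823648804808 0.0007542262667694867
```

```bash
cat > c.py <<'E'
from seg import *
I={n:cv2.cvtColor(cv2.imread(f"pics/{n}0.png"),cv2.COLOR_BGR2RGB) for n in("top","side")}
for n,c in(("top",(477,285)),("side",(239,355))):
    for s in (70,90,120):
        m=mask(I[n],[15,s,60],[40,255,255],c,25); ys,xs=np.nonzero(m)
        P=np.array([px2w(n,p,.028)[:2] for p in zip(xs,ys)]); C=np.cov(P.T); w,V=np.linalg.eigh(C)
        print(n,s,P.mean(0).round(4),(4*np.sqrt(w)*1000).round(1),np.degrees(np.arctan2(V[1,1],V[0,1])).round(1)%180)
im=I["top"]; a=cv2.resize(im[260:310,155:205],(400,400),interpolation=cv2.INTER_CUBIC); b=cv2.resize(im[260:310,452:502],(400,400),interpolation=cv2.INTER_CUBIC)
cv2.imwrite("pics/crop.png",np.hstack([a,b])[:,:,::-1])
E
python3 c.py
```

```text
top 70 [ 0.4416 -0.4109] [58.1 74.5] 179.4
top 90 [ 0.4418 -0.4109] [57. 72.] 0.8000000000000114
top 120 [ 0.4415 -0.4108] [55.1 70.7] 0.8000000000000114
side 70 [ 0.4404 -0.4094] [60.2 75. ] 172.5
side 90 [ 0.4402 -0.4091] [58.2 74.1] 172.4
side 120 [ 0.4403 -0.4089] [57.1 70.6] 171.7
```

View pics/crop.png

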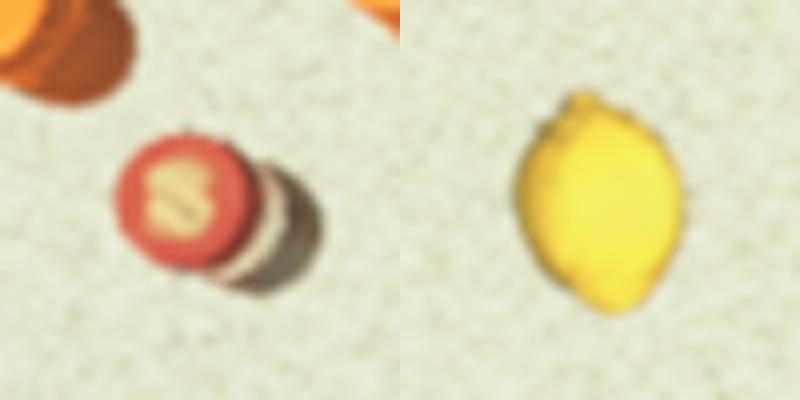

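The crop confirms the choice: the red-capped jar at top pixel (178,285), and the lemon lying near-lengthwise along world x with its nub up at (476,272). Next is the lemon.

```bash
cat > d.py <<'E'
from h import *
yawT=np.radians(64.5); c=np.array([.5615,-.1815]); e=np.array([np.cos(yawT),np.sin(yawT)])
q1=down(np.radians(94)); L=[.4410,-.4102]; D=c-.046*e
q2s=[down(yawT+np.pi/2),down(yawT-np.pi/2)]
t=read_time_s()
try: inverse_kinematics([*L,.03],q1)
except Exception as x: print(x)
for s in (0,np.pi):
    a=inverse_kinematics([*L,.03],down(np.radians(94)+s)); print(None if a is None else np.round(a,2))
for q in q2s:
    a=inverse_kinematics([*D,.035],q); print(None if a is None else np.round(a,2))
t=read_time_s()
move_gripper(.08); move_ptp([*L,.13],q1); print(read_time_s()-t)
movel([*L,.032],speed=.25); move_gripper(.03,30); print(read_finger_gap(),read_grasp_force(),read_time_s())
movel([*L,.17],speed=.3); print(read_finger_gap(),read_qpos(),read_time_s())
E
python3 d.py
```

```text
[ 1.07  0.63 -0.48  1.83  0.4   0.78  2.02]
[ 0.69  0.57 -0.02  1.85  0.01  0.72 -0.83]
[-0.6   1.2   1.36  1.93 -1.28  1.26 -2.34]
[ 0.58  0.56 -0.32  1.87  0.25  0.74 -0.32]
2.0999999999999996
0.052672671923155556 30.775986006483436 4.2167
0.05253374131693941 [ 1.10972851  0.42902377 -0.52891064  1.76509841  0.2510355   1.01309033
  2.12711579] 4.825
```

```bash
cat > e.py <<'E'
from h import *
yawT=np.radians(64.5); c=np.array([.5615,-.1815]); e=np.array([np.cos(yawT),np.sin(yawT)])
D=c-.046*e; q=down(yawT-np.pi/2)
move_ptp([*D,.17],q); print(read_time_s())
movel([*D,.039],speed=.2); print(read_ft_force())
move_gripper(.064); movel([*D,.16],speed=.3); print(read_time_s())
snap("top","top1"); snap("side","side1")
for n in("top","side"):
    for k,z in(("lemon_centre",.031),("loaded_tote_label",.08),("loaded_tote_columns",.064)):
        print(k,n,[(np.round(d["at"]).tolist(),round(d["confidence"],2),px2w(n,d["at"],z)[:2].round(3).tolist()) for d in tip_of(n,k)[:2]])
a=cv2.imread("pics/top1.png")[180:300,320:480]; b=cv2.imread("pics/side1.png")[240:360,220:380]
cv2.imwrite("pics/crop1.png",np.hstack([cv2.resize(v,(400,300)) for v in (a,b)]))
E
python3 e.py
```

```text
6.8333
[-0.33651392 -0.15014213 -0.77075212]
8.4667
lemon_centre top [([406.0, 250.0], 0.53, [0.546, -0.225])]
loaded_tote_label top [([429.0, 256.0], 0.91, [0.517, -0.275])]
loaded_tote_columns top [([395.0, 241.0], 0.59, [0.564, -0.189])]
lemon_centre side [([292.0, 302.0], 0.64, [0.537, -0.225])]
loaded_tote_label side [([279.0, 304.0], 0.68, [0.513, -0.268])]
loaded_tote_columns side [([306.0, 286.0], 0.68, [0.568, -0.186]), ([314.0, 164.0], 0.36, [0.487, 0.313])]
```

View pics/crop1.png

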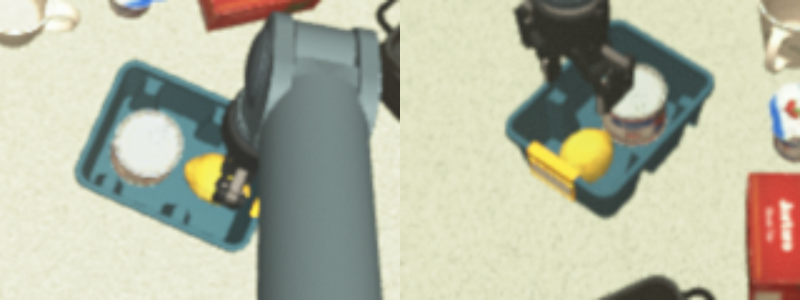

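The lemon lies in the free half beside the tin: top crop (210,180), side crop (587,155). Now I turn the tote on the worktop, holding its rim lightly and never lifting.

```bash
cat > f.py <<'E'
from h import *
c=np.array([.5615,-.1815])
def pose(yd,b=(.019,.0735)):
    y=np.radians(yd); Rm=np.array([[np.cos(y),-np.sin(y)],[np.sin(y),np.cos(y)]]); return c+Rm@b, down(y-np.pi/2)
p,q=pose(64.5)
move_gripper(.032); move_ptp([*p,.13],q); movel([*p,.080],speed=.2); print(read_ft_force().round(1) if hasattr(read_ft_force(),'round') else read_ft_force())
move_gripper(.0,25); print(read_finger_gap(),read_grasp_force(),read_ft_force(),read_time_s())
for yd in np.linspace(64.5,0,7)[1:]:
    p,q=pose(yd); movel([*p,.080],q,speed=.14); print(round(yd),np.round(read_ft_force(),1),read_time_s())
print(read_eef_pos(),R.from_quat(read_tcp_rot()).as_matrix()[:,1].round(4))
move_gripper(.032); movel([*p,.2],speed=.3); print(read_time_s())
move_ptp([.42,.25,.25],down(-np.pi/2)); print(read_time_s())
E
python3 f.py
```

```text
[0.6 0.7 0.4]
0.0075590437599462375 24.70417888252996 [-0.55352308 -0.46680127  4.16875014] 10.4917
54 [1.4 2.  5. ] 10.8333
43 [1.7 2.9 6.4] 11.175
32 [1.2 1.4 6.8] 11.5167
22 [1.6 2.  7.3] 11.8583
11 [1.9 1.8 7. ] 12.2
0 [1.9 1.7 5.7] 12.5417
[ 0.58266901 -0.10783242  0.08163101] [ 4.1e-03 -1.0e+00 -1.0e-04]
13.45
14.9167
```

```bash
cat > g.py <<'E'
from seg import *
I={n:snap(n,n+"2") for n in("top","side")}
def R_(n,lo,hi,c,r): return rect(n,mask(I[n],lo,hi,c,r),.08)
print("blue",R_("top",[85,40,20],[115,255,200],w2px("top",[.5615,-.1815,.05]),68))
print("blueS",R_("side",[85,40,20],[115,255,200],w2px("side",[.5615,-.1815,.05]),75))
print("cream",R_("top",[8,70,60],[35,255,255],(277,250),55))
for n in("top","side"):
    print(n,"clipL",cent(n,mask(I[n],[20,150,120],[35,255,255],w2px(n,[.46,-.1815,.08]),20),.08))
    for k,z in(("loaded_tote_label",.08),("loaded_tote_columns",.064),("empty_tote_label",.08),("empty_tote",0),("spice_jar",0)):
        print(k,n,[(np.round(d["at"]).tolist(),round(d["confidence"],2),px2w(n,d["at"],z)[:2].round(3).tolist()) for d in tip_of(n,k)[:2]])
im=I["top"][180:330,200:460]
cv2.imwrite("pics/crop2.png",cv2.resize(im,(780,450),interpolation=cv2.INTER_CUBIC)[:,:,::-1])
E
python3 g.py
```

```text
blue (array([ 564. , -180.7]), array([200.5, 152. ]), 179.5)
blueS (array([ 564.6, -194.4]), array([199.4, 176.4]), 179.5)
cream (array([551.4, 133.9]), array([205.2, 154.3]), 108.0)
top clipL [ 0.4831 -0.178 ]
loaded_tote_label top [([394.0, 279.0], 0.85, [0.459, -0.176])]
loaded_tote_columns top [([393.0, 238.0], 0.78, [0.573, -0.183])]
empty_tote_label top [([309.0, 236.0], 0.61, [0.584, 0.045])]
empty_tote top [([394.0, 278.0], 0.74, [0.472, -0.19]), ([278.0, 255.0], 0.7, [0.55, 0.135])]
spice_jar top [([216.0, 261.0], 0.72, [0.54, 0.312]), ([271.0, 321.0], 0.59, [0.365, 0.159])]
side clipL [ 0.4855 -0.1917]
loaded_tote_label side []
loaded_tote_columns side [([309.0, 283.0], 0.82, [0.573, -0.174]), ([312.0, 163.0], 0.16, [0.479, 0.313])]
empty_tote_label side [([330.0, 224.0], 0.79, [0.592, 0.039])]
empty_tote side [([326.0, 217.0], 0.83, [0.562, 0.138])]
spice_jar side [([270.0, 203.0], 0.96, [0.367, 0.163]), ([338.0, 152.0], 0.91, [0.543, 0.461])]
```

View pics/crop2.png

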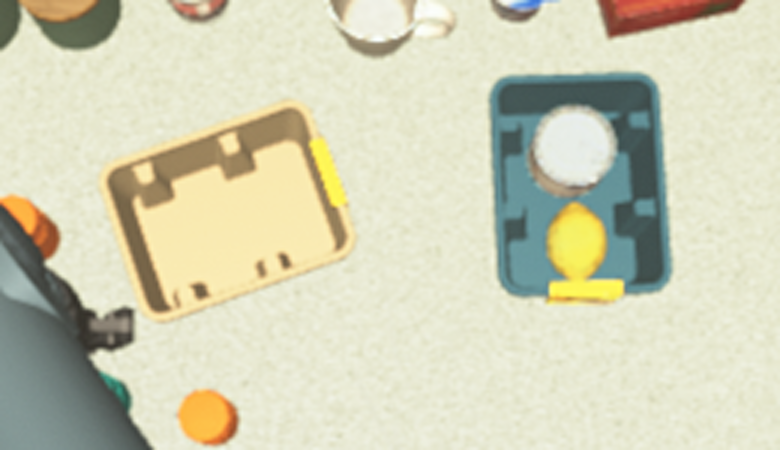

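The loaded tote is square, with its clip at the front (crop 585,290). Next I check the IK options for carrying the cream tote.

```bash
cat > i.py <<'E'
from h import *
c0=np.array([.5514,.134]); y0=np.radians(108.3); c1=np.array([.5635,-.1815])
def rim(c,y,b): return c+np.array([[np.cos(y),-np.sin(y)],[np.sin(y),np.cos(y)]])@b
if __name__=="__main__":
  print(read_qpos())
  for s in(1,-1):
    for k in(1,-1):
        b=(.015,s*.0735)
        for c,y,z in((c0,y0,.08),(c0,y0,.25),(c1,np.pi,.25),(c1,np.pi,.146)):
            a=inverse_kinematics([*rim(c,y,b),z],down(y+k*np.pi/2)); print(s,k,z,rim(c,y,b).round(3),None if a is None else np.round(a,2))
E
python3 i.py
```

```text
[-0.34283527  0.09285474 -0.29187017  1.96354861  0.03009955  1.08920897
 -2.21826537]
1 1 0.08 [0.477 0.125] [-0.95  0.4   0.71  2.12 -0.39  0.74 -2.82]
1 1 0.25 [0.477 0.125] [-1.58  0.28  1.43  2.01 -0.31  1.11 -2.84]
1 1 0.25 [ 0.548 -0.255] [ 0.2   0.3   0.2   1.72 -0.07  1.13 -1.15]
1 1 0.146 [ 0.548 -0.255] [ 0.21  0.41  0.2   1.8  -0.1   0.93 -1.13]
1 -1 0.08 [0.477 0.125] [-0.05  0.35 -0.32  2.08  0.16  0.74 -0.16]
1 -1 0.25 [0.477 0.125] [-0.1   0.1  -0.26  1.96  0.03  1.09 -0.05]
1 -1 0.25 [ 0.548 -0.255] [ 1.27  0.62 -1.24  1.67  0.61  1.3   1.49]
1 -1 0.146 [ 0.548 -0.255] [ 1.26  0.8  -1.25  1.75  0.82  1.21  1.35]
-1 1 0.08 [0.616 0.171] [-0.86  0.66  0.7   1.77 -0.53  0.91 -2.75]
-1 1 0.25 [0.616 0.171] [-1.02  0.5   0.93  1.66 -0.43  1.2  -2.82]
-1 1 0.25 [ 0.548 -0.108] [ 0.09  0.21  0.03  1.82 -0.01  1.11 -1.44]
-1 1 0.146 [ 0.548 -0.108] [ 0.09  0.33  0.04  1.91 -0.02  0.9  -1.44]
-1 -1 0.08 [0.616 0.171] [-0.05  0.58 -0.37  1.72  0.26  0.88 -0.21]
-1 -1 0.25 [0.616 0.171] [-0.07  0.39 -0.34  1.61  0.14  1.17 -0.12]
-1 -1 0.25 [ 0.548 -0.108] [ 1.1   0.5  -1.24  1.78  0.5   1.23  1.3 ]
-1 -1 0.146 [ 0.548 -0.108] [ 1.08  0.7  -1.24  1.87  0.74  1.14  1.13]
```

```bash
cat > j.py <<'E'
from i import *
b=(.015,-.0735); p=rim(c0,y0,b); q=down(y0-np.pi/2)
move_gripper(.032); move_ptp([*p,.14],q); movel([*p,.080],speed=.2); print(read_ft_force())
move_gripper(0,30); move_gripper(0,90); print(read_finger_gap(),read_grasp_force(),read_eef_pos(),read_ft_force(),read_time_s())
movel([*p,.24],speed=.15); print(read_finger_gap(),read_ft_force(),read_ft_torque())
p1=rim(c1,np.pi,b); q1=down(np.pi/2)
move_ptp([*p1,.24],q1); print(read_eef_pos(),read_qpos(),read_time_s(),read_finger_gap())
for n in("top","side"): snap(n,n+"3")
a=cv2.imread("pics/top3.png")[160:340,250:490]; b=cv2.imread("pics/side3.png")[190:370,190:430]
cv2.imwrite("pics/crop3.png",np.hstack([cv2.resize(v,(400,300)) for v in (a,b)]))
E
python3 j.py
```

```text
[-0.39774261  0.48085192  0.34533932]
0.005430771389684478 92.15980857610703 [0.61835743 0.17223463 0.08259322] [2.29441474 0.42423556 5.39650632] 18.5083
0.00566624515236926 [-1.25160515 -0.14561156 -2.80313978] [ 0.05230764 -0.09327329 -0.00455652]
[ 0.54861561 -0.10699065  0.23977749] [ 0.53409967  0.26028515 -0.47716515  1.81028143  0.13188792  1.10285643
  1.58258708] 21.2417 0.00567881402220329
```

View pics/crop3.png

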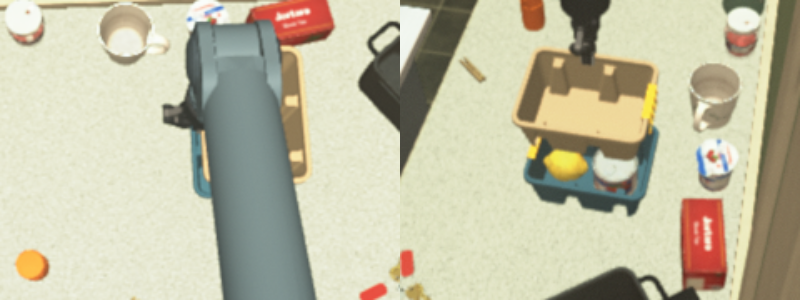

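The cream tote hangs level over the loaded one with its clip at the back (crop 650,100). I measure its position before lowering.

```bash
cat > k.py <<'E'
from seg import *
I={n:cv2.cvtColor(cv2.imread(f"pics/{n}3.png"),cv2.COLOR_BGR2RGB) for n in("top","side")}
im=I["side"]; c=w2px("side",[.5635,-.1815,.2]); m=mask(im,[8,60,60],[35,255,255],c,62)
m2=mask(im,[85,40,20],[115,255,200],w2px("side",[.5635,-.1815,.04]),75)
v=im.copy(); cv2.drawContours(v,[big(m)[:,None]],-1,(255,0,0),1)
for X in(1,-1):
  for Y in(1,-1):
    for cx,cy,z,col in((.5635,-.1815,.237,(0,255,0)),(.5635,-.1815,.08,(0,0,255))):
        cv2.circle(v,tuple(np.round(w2px("side",[cx+X*.1015,cy+Y*.0775,z])).astype(int)),1,col,-1)
for z,col in((.237,(0,255,0)),(.08,(255,0,255))):
    P=[tuple(np.round(w2px("side",[.5635+X*.1015,-.1815+Y*.0775,z])).astype(int).tolist()) for X,Y in((1,1),(1,-1),(-1,-1),(-1,1))]
    cv2.polylines(v,[np.array(P)],True,col,1)
cv2.imwrite("pics/crop4.png",cv2.resize(v[200:335,235:415],(800,600),interpolation=cv2.INTER_NEAREST)[:,:,::-1])
h=cv2.convexHull(big(m))[:,0,:]; print(rect("side",m,.237))
E
python3 k.py
```

```text
(array([ 566.7, -222.8]), array([244.4, 211.5]), 91.2)
```

View pics/crop4.png

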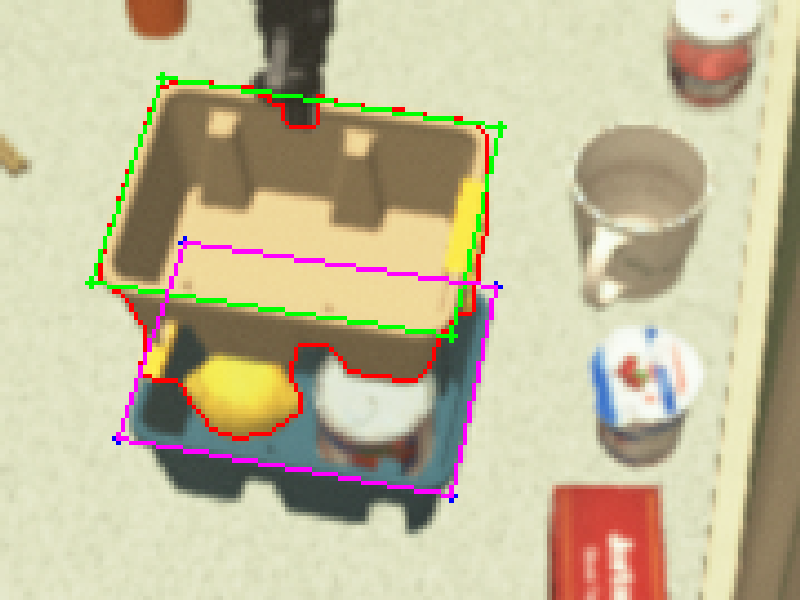

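The predicted rims (green: cream in the air, magenta: blue) match the picture within about 1 px, so both positions hold to about 2–3 mm. I lower it onto the columns.

```bash
cat > l.py <<'E'
from i import *
p=rim(c1,np.pi,(.015,-.0735)); q=down(np.pi/2)
movel([*p,.156],q,speed=.12); f0=np.array(read_ft_force()); print(f0.round(2))
for z in np.arange(.153,.1445,-.0015):
    movel([*p,z],q,speed=.03); f=np.array(read_ft_force())-f0; print(round(z,4),f.round(1),read_eef_pos()[2].round(4))
    if f[2]>3: break
move_gripper(.03); print(read_time_s(),read_eef_pos())
movel([*p,.24],speed=.25); move_ptp([.44,.28,.24],down(np.pi/2)); print(read_time_s(),read_qpos())
for n in("top","side"): snap(n,n+"5")
v=cv2.imread("pics/side5.png"); w=cv2.imread("pics/top5.png")
for n,i in(("side",v),("top",w)):
  for z,col in((.144,(0,255,0)),(.08,(255,0,255))):
    P=[np.round(w2px(n,[.5635+X*.1015,-.1815+Y*.0775,z])).astype(int) for X,Y in((1,1),(1,-1),(-1,-1),(-1,1))]
    for k in P: cv2.circle(i,tuple(int(t) for t in k),1,col,-1)
cv2.imwrite("pics/crop5.png",np.hstack([cv2.resize(a,(400,400),interpolation=cv2.INTER_CUBIC) for a in(v[205:345,240:380],w[170:310,320:460])]))
E
python3 l.py
```

```text
[-0.22 -0.01 -1.06]
0.153 [ 0.8  0.2 -0.5] 0.1535
0.1515 [-0.1  0.8  0. ] 0.1518
0.15 [0.8 1.3 2.1] 0.1505
0.1485 [-0.1  2.9  3.9] 0.1491
23.55 [ 0.54800592 -0.10879984  0.14804341]
25.5583 [ 0.09304141  0.24248441 -0.82238901  1.88328743  0.19927971  1.10072349
  0.76211325]
```

View pics/crop5.png

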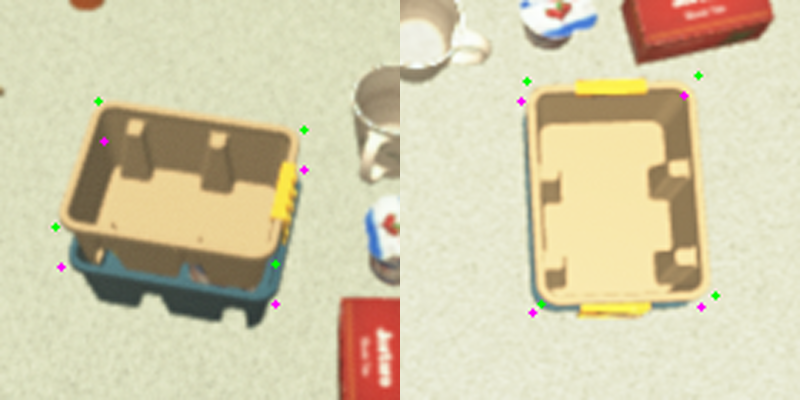

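```bash
cat > m.py <<'E'
from seg import *
I={n:cv2.cvtColor(cv2.imread(f"pics/{n}5.png"),cv2.COLOR_BGR2RGB) for n in("top","side")}
m=mask(I["top"],[8,60,60],[35,255,255],w2px("top",[.5635,-.1815,.12]),70)
# cut away the loaded tote's front clip
for z in(.144,.08): print(z,rect("top",m,z))
h=big(m); 
for z in (.144,):
    P=np.array([px2w("top",p,z)[:2] for p in h]); d=P-P.mean(0)
    for nm,k in(("left",d[:,1]>.065),("right",d[:,1]<-.065)):
        k&=abs(d[:,0])<.06; f=np.polyfit(P[k,0],P[k,1],1); print(nm,np.polyval(f,.5635).round(4),np.degrees(f[0]).round(2))
    k=(d[:,0]>.09)&(abs(d[:,1])>.04)&(abs(d[:,1])<.06); print("back x",P[k,0].mean())
    k=(d[:,0]<-.08)&(abs(d[:,1])>.04)&(abs(d[:,1])<.06); print("front x",P[k,0].mean())
g=hsv(I["side"]); S=mask(I["side"],[8,60,40],[35,255,255],w2px("side",[.5635,-.1815,.12]),70); hs=big(S)
for z in(.144,):
    P=np.array([px2w("side",p,z)[:2] for p in hs])
    k=(P[:,1]>-.12)&(abs(P[:,0]-.5635)<.07); f=np.polyfit(P[k,0],P[k,1],1); print("side: left rim y",np.polyval(f,.5635).round(4),np.degrees(f[0]).round(2))
    k=(P[:,0]<.48)&(abs(P[:,1]+.18)<.05); print("side: front x",P[k,0].mean(),P[k,0].std())
c=[.4615,.386]
print("jar",[ (n,cent(n,mask(I[n],[0,110,60],[8,255,255],w2px(n,[*c,.1]),14),.1)) for n in I])
print(inverse_kinematics([*c,.08],down(0)),inverse_kinematics([*c,.08],down(np.pi/4)),inverse_kinematics([*c,.08],down(np.pi/2)))
E
python3 m.py
```

```text
0.144 (array([ 595.4, -178.9]), array([300. , 154.8]), 180.0)
0.08 (array([ 611.1, -189.3]), array([315.6, 162.9]), 180.0)
left -0.1025 -0.38
right -0.2551 0.15
back x 0.6845076781904069
front x 0.45665403998419407
side: left rim y -0.1028 -0.07
side: front x 0.4607981438749399 0.0007809136063166492Traceback (most recent call last):
  File "m.py", line 19, in <module>
    print("jar",[ (n,cent(n,mask(I[n],[0,110,60],[8,255,255],w2px(n,[*c,.1]),14),.1)) for n in I])
                     ~~~~^^^^^^^^^^^^^^^^^^^^^^^^^^^^^^^^^^^^^^^^^^^^^^^^^^^^^^^^^^^
  File "seg.py", line 14, in cent
    M=cv2.moments(m); return px2w(n,(M['m10']/M['m00'],M['m01']/M['m00']),z)[:2].round(4)
                                     ~~~~~~~~^~~~~~~~~
ZeroDivisionError: float division by zero
```

The cream tote's width at z=0.144 is 153–155 mm. Both cameras put its left rim at y = −0.1027, so it stands level on the columns with its clip at the back. Now the jar.

```bash
cat > n.py <<'E'
from h import *
J=[.4618,.3863]; q=down(np.pi/2)
a=inverse_kinematics([*J,.07],q); print(np.round(a,2) if a is not None else None)
move_gripper(.075); move_ptp([*J,.2],q); movel([*J,.072],speed=.15); print(read_ft_force())
move_gripper(.02,40); print(read_finger_gap(),read_grasp_force(),read_time_s(),read_eef_pos())
movel([*J,.28],speed=.25); print(read_finger_gap())
D=[.556,-.1795]
move_ptp([*D,.28],q); print(read_time_s(),read_finger_gap(),read_eef_pos())
movel([*D,.150],speed=.15); f0=np.array(read_ft_force())
for z in np.arange(.147,.136,-.0015):
    movel([*D,z],q,speed=.03); f=np.array(read_ft_force())-f0; print(round(z,4),f.round(1))
    if f[2]>2.5: break
move_gripper(.07); movel([*D,.28],speed=.2); move_ptp([.42,.2,.3],q); print(read_time_s())
for n in("top","side"): snap(n,n+"6")
v=cv2.imread("pics/side6.png"); w=cv2.imread("pics/top6.png")
cv2.imwrite("pics/crop6.png",np.hstack([cv2.resize(a,(400,400),interpolation=cv2.INTER_CUBIC) for a in(v[185:345,240:400],w[150:310,310:470])]))
for n in("top","side"):print(n,[(np.round(d["at"]).tolist(),round(d["confidence"],2),px2w(n,d["at"],.067)[:2].round(3).tolist()) for d in tip_of(n,"spice_jar")[:5]])
E
python3 n.py
```

```text
[-0.18  0.64 -0.74  1.81  0.54  0.91  0.4 ]
[-0.53827769 -0.49064954  0.74574187]
0.04344262701554213 39.95984377192144 28.075 [0.46244578 0.38764771 0.07326784]
0.043514865529302525
31.1167 0.04330912969612076 [ 0.55654897 -0.17739405  0.28012423]
0.147 [-0.3 -0.2  0.5]
0.1455 [ 0.2 -0.7  0.1]
0.144 [-0.7 -1.4  0.9]
0.1425 [-1.1 -1.1 -0.4]
0.141 [-0.5 -1.5  0.6]
0.1395 [-2.3 -1.9  4.8]
36.35
top [([391.0, 246.0], 0.85, [0.552, -0.177]), ([163.0, 263.0], 0.62, [0.528, 0.441]), ([270.0, 324.0], 0.54, [0.354, 0.154])]
side [([303.0, 284.0], 0.88, [0.558, -0.183]), ([336.0, 150.0], 0.85, [0.545, 0.393]), ([332.0, 177.0], 0.76, [0.56, 0.254]), ([270.0, 205.0], 0.76, [0.39, 0.092]), ([280.0, 184.0], 0.65, [0.398, 0.189])]
```

View pics/crop6.png

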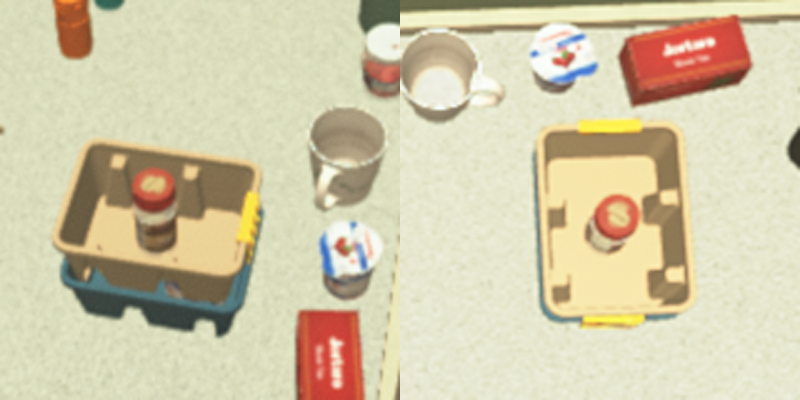

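The red-capped jar stands upright in the level cream tote: side crop (153,210), top crop (612,220). The cream clip is at the back (610,126), the blue tote's clip is square to the front (612,321), and the mug is untouched.

```bash
python3 -c "
from bench import *
print(sign_off())"
```

```text
the job is handed in; nothing more can be done
None
```

The job is done and handed in at about 36 s: the lemon is beside the tin, the blue-grey tote was turned on the worktop (rim lightly gripped and slid round, never lifted) until its clip faces the front, the cream tote stands level on it with its clip at the back and the red-capped jar upright inside, and the mug was not touched.

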